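# Line up four drives by length from the bookend

## Robot

A 6-joint arm with a two-finger parallel gripper is mounted at the origin on the work surface. World frame = base frame: x ahead of the robot, y to its left, z up, the work surface at z = 0. Lengths are in m, angles in rad, forces in N, time in s.
With the tool pointing down it reaches from about 0.375 to 0.975 m from the base axis. Payload 3.8 kg.
Tool frame: the origin (TCP) lies midway between the tips of the shut fingers; the grasp point (between the pads) lies 19 mm behind it; z points along the fingers, y is the line along which they close (so a half turn about z gives the same grasp; the last joint's range is limited). The gripper opens to 85 mm and grips with 20 to 120 N. Pads are 22 mm wide; open, the fingers measure 114 mm over their backs; the gripper's body (76 mm by 85 mm) begins 54 mm behind the grasp point. The pads swing forward as they close: fully open they stand 13 mm farther back than shut.
Start: joints at [1.247, 0.264, 1.604, -0, 1.274, -0.037], TCP at [0.191, 0.647, 0.231] pointing down, gripper open.
Joint ranges: [-2.63, 2.63], [-0.94, 2.18], [0.31, 2.57], [-1.31, 4.45], [0, 2.66], [-2.55, 2.55]. Speed limits (rad/s): [2.57, 2.57, 3.14, 3.14, 3.14, 3.14].

## Interface

Orientations are given as a rotation vector (axis times angle).
In Python, from workcell import bot gives the robot as it stands.
- The arm moves only by the tool servo_tool, never from a script. Its argument "series" is a list of rows, each a list of 7 numbers: the shift along the world's x, y, z in units of 0.15 m (1.0 is 0.15 m), then the turn, a rotation vector about the world's x, y, z in units of 180 degrees (1.0 is 180 degrees), then the closure, from 0 (fully open) to 1 (shut). A call has 1 to 20 rows; each row is the pose to reach, as a shift and turn from the pose commanded when the call began, turning the shorter way round; what a row does not reach only later rows make up. A row lasts 1/10 s, in which the tool goes at most 50 mm and 8.59 degrees, less where a joint would pass 70% of its speed; a pose out of reach is approached as far as the arm can. A call with a number of a shift or a turn outside -1 to 1 is refused whole. A call with a gripper value outside its range is refused whole. The fingers move at their own pace and stop on an object; "newtons" is the grip in N (left out, the last holds). Time passes only in rows, so rows that repeat a pose let the fingers close. It gives the time, the measured TCP pose, the force, the opening and the grip force at its end, in the units of the state.
- bot.read_state(): the state, without advancing time (a new reading comes with each control period).
- bot.read_camera(name): name is "side" or "top"; returns the picture (400x640x3 uint8, red, green, blue); there is no depth.
- bot.camera_info(name): a dict with "vertical_fov" (degrees; the focal length in pixels is half the picture's height over the tangent of half this angle, whatever the lens; pixels are square), "cx", "cy" (the principal point, pixels), "R" (3x3) and "t" (3): a world point X has camera coordinates R X + t. Camera axes: x right, y down, z forward; pixel columns grow to the right and rows downward; lengths in m; the calibration is good to about 2 mm. A picture is of the moment at which its call begins. camera_info takes no time and is no camera call.
- bot.finish_job(): hands the job in; it is judged then, once.
Trained networks look in the newest picture that a camera, given by its name, has taken for a name from the list of things; names that differ only in an ending like _2 or _b are one class to them, and where a whole thing is asked for, a point or a joint stands for the part that bears it (a point fixed in the world has none). Each returns a list of dicts, best first, with "score" (0 to 1); they miss things now and then, are a little off and sometimes report something else, mostly with a low value. They report only what shows in the picture. A call takes as long as a camera call.
- bot.recognise(target, camera): "box" ([left, top, right, bottom] as shares, 0 to 1, of the picture: columns of its width, rows of its height, round what is visible of it).
- bot.trace(target, camera): "mask" (400x640 bool, what is visible of it) and "box" ([left, top, right, bottom] as shares, 0 to 1, of the picture: columns of its width, rows of its height, round what is visible of it).
- bot.mark_of(target, camera): "at" ([row, column] as shares, 0 to 1, of the picture: columns of its width, rows of its height: a listed point, or the origin of a listed thing).
The state is a dict: "time": time; "q": joint angles; "joint_vel": joint speeds; "joint_torque": joint torques, N m; "tool_pos": TCP position; "tcp_rot": TCP orientation; "wrist_force": force on the tool from outside, world axes, zero at the start; "torque": the same for the moment, N m; "width": opening from 0.0 (shut) to 1.0 (fully open); "grip_force": force on a finger pad.
Only numpy, scipy, OpenCV 4.12 (cv2) and the standard library are available. Lean on these libraries where they do the work, as an engineer would, in place of code of your own. Each camera call takes 0.05 s, during which the arm holds its last target. There are 200 camera calls.

## Task

Lay the four aluminium drives on the walnut shelf in order of length, one centred on each cork rest and lying straight along its two rubber ribs: the longest on the rest next to the white ceramic bookend, down to the shortest on the rest at the other end, by the black power block. The round drive counts too and beds between the ribs; let go of everything and leave the clear storage case where it is.

Things in the scene. Friction and masses are not known exactly. Their poses are not given: they have to be found in the camera images.
- drive_long: Flat slim aluminium drive, silver, a rounded block 108 long (its x) by 36 wide (its y) by 14 thick (its z) mm; starts lying flat on the desk, at any yaw within about 35 degrees of the robot's forward direction. Origin: centre of its underside. The longest of the four.
- drive_medium: Flat slim aluminium drive, dark graphite, a rounded block 88 long (its x) by 36 wide (its y) by 14 thick (its z) mm; starts lying flat on the desk, at any yaw within about 35 degrees of the robot's forward direction. Origin: centre of its underside. The second longest.
- drive_tube: Round silver aluminium drive with black ends, a cylinder 28 mm in diameter, 68 mm long: third longest. Starts in a white cradle fixed on the desk (plate 84 x 34 x 4 mm, two ribs with tops 9 mm above the desk), axis level, 20.6 mm above the desk; it rolls if set down outside ribs. Origin: its centre; x along the axis, within about 35 degrees of the robot's forward direction at the start.
- drive_short: Flat slim aluminium drive, dark graphite, a rounded block 48 long (its x) by 36 wide (its y) by 14 thick (its z) mm; starts lying flat on the desk, at any yaw within about 35 degrees of the robot's forward direction. Origin: centre of its underside. The shortest of the four.
- rest_1: Cork rest, left end of the row seen from the robot (+y); four alike in a row, 90 mm pitch, fixed on the walnut shelf. Plate 84 (x) x 34 (y) x 4 mm; on it two black rubber ribs along x, 70 long, 5 wide, 16 mm apart, tops 9 mm above the origin. Flat drives lie on the ribs (underside 9 mm above origin); the tube beds between them (axis 20.6 mm above origin). Origin: centre of the underside, 20 mm above the desk.
- rest_2: Cork rest, second from the left; four alike in a row, 90 mm pitch, fixed on the walnut shelf. Plate 84 (x) x 34 (y) x 4 mm; on it two black rubber ribs along x, 70 long, 5 wide, 16 mm apart, tops 9 mm above the origin. Flat drives lie on the ribs (underside 9 mm above origin); the tube beds between them (axis 20.6 mm above origin). Origin: centre of the underside, 20 mm above the desk.
- rest_3: Cork rest, third from the left; four alike in a row, 90 mm pitch, fixed on the walnut shelf. Plate 84 (x) x 34 (y) x 4 mm; on it two black rubber ribs along x, 70 long, 5 wide, 16 mm apart, tops 9 mm above the origin. Flat drives lie on the ribs (underside 9 mm above origin); the tube beds between them (axis 20.6 mm above origin). Origin: centre of the underside, 20 mm above the desk.
- rest_4: Cork rest, right end of the row seen from the robot (-y); four alike in a row, 90 mm pitch, fixed on the walnut shelf. Plate 84 (x) x 34 (y) x 4 mm; on it two black rubber ribs along x, 70 long, 5 wide, 16 mm apart, tops 9 mm above the origin. Flat drives lie on the ribs (underside 9 mm above origin); the tube beds between them (axis 20.6 mm above origin). Origin: centre of the underside, 20 mm above the desk.
- bookend: White ceramic bookend, an upright disc 58 mm across, 24 mm thick, on a foot 90 x 30 mm; 60 mm tall, fixed on the shelf 90 mm beyond the centre of rest_1 or of rest_4 (differs from start to start). At the opposite end stands a fixed black power block with a green toggle, 100 x 46 mm, 56 mm tall. Origin: centre of its underside, on the shelf's top face.
- case: Clear polycarbonate storage case with a steel spring clip, closed, 122 x 82 x 37 mm, loose on the desk to the robot's right (-y). Not to be disturbed. Origin: centre of its underside.

How it is judged:
At the end, for the whole second after the job is handed in: Counted from the bookend the rests hold the long, medium, tube and short drive, each within 12 mm of its rest's centre, within 0.2 rad of its ribs, down on them (flat undersides 5-14 mm, tube axis 15-26 mm above the rest's origin), at rest (((horizontal distance between bookend and rest_1 below 0.15 m and horizontal distance between drive_long and rest_1 below 0.012 m and z of drive_long in the frame of rest_1 between 0.005 and 0.014 m and angle between the x axis of drive_long and the x axis of rest_1, either way round below 0.2 rad and horizontal distance between drive_medium and rest_2 below 0.012 m and z of drive_medium in the frame of rest_2 between 0.005 and 0.014 m and angle between the x axis of drive_medium and the x axis of rest_2, either way round below 0.2 rad and horizontal distance between drive_tube and rest_3 below 0.012 m and z of drive_tube in the frame of rest_3 between 0.015 and 0.026 m and angle between the x axis of drive_tube and the x axis of rest_3, either way round below 0.2 rad and horizontal distance between drive_short and rest_4 below 0.012 m and z of drive_short in the frame of rest_4 between 0.005 and 0.014 m and angle between the x axis of drive_short and the x axis of rest_4, either way round below 0.2 rad) or (horizontal distance between bookend and rest_4 below 0.15 m and horizontal distance between drive_long and rest_4 below 0.012 m and z of drive_long in the frame of rest_4 between 0.005 and 0.014 m and angle between the x axis of drive_long and the x axis of rest_4, either way round below 0.2 rad and horizontal distance between drive_medium and rest_3 below 0.012 m and z of drive_medium in the frame of rest_3 between 0.005 and 0.014 m and angle between the x axis of drive_medium and the x axis of rest_3, either way round below 0.2 rad and horizontal distance between drive_tube and rest_2 below 0.012 m and z of drive_tube in the frame of rest_2 between 0.015 and 0.026 m and angle between the x axis of drive_tube and the x axis of rest_2, either way round below 0.2 rad and horizontal distance between drive_short and rest_1 below 0.012 m and z of drive_short in the frame of rest_1 between 0.005 and 0.014 m and angle between the x axis of drive_short and the x axis of rest_1, either way round below 0.2 rad)) and linear speed of each of drive_long, drive_medium, drive_tube, drive_short below 0.02 m/s and angular speed of each of drive_long, drive_medium, drive_tube, drive_short below 0.2 rad/s); the robot touches nothing.
It fails at once if the storage case is shoved more than 30 mm from where it stood (distance of case from where it was at the start of the episode above 0.03 m).
It also fails if it takes over 109 s, if anything falls off the work surface, if the arm or the gripper's body presses on something with over 40 N, if the wrist force passes 120 N, or if a joint passes its speed limit or range.

## Working session

There is one attempt and no reset: what is moved stays moved. The work goes in short steps, Python scripts to look and compute and a tool call to move; the robot and the scene stay as the last step left them, time stands still between calls to the robot, and variables do not carry over. Pictures are saved under pics/ and viewed, at most 14 in all, crops included, and the job is handed in when it is done.

Besides the shell and the picture viewer there is one more tool, called after "Request:" as name(argument=value, ...) on one line, values as JSON. servo_tool: Moves the arm, as the interface text tells. Shifts and turns lie within -1 to 1; 1 stands for 0.15 m of shift or 180 degrees of turn. Its arguments: {"type":"object","properties":{"series":{"type":"array","items":{"type":"array","items":{"type":"number"}}},"newtons":{"type":"number"}},"required":["series"]}

```bash
ls; mkdir -p pics; python3 - <<'E'
from workcell import bot
import cv2,numpy as np
for c in("top","side"):
    im=bot.read_camera(c); cv2.imwrite(f"pics/{c}0.png",im[:,:,::-1])
    i=bot.camera_info(c); print(c,i)
    for n in["drive_long","drive_medium","drive_tube","drive_short","rest_1","bookend","case"]:
        r=bot.trace(n,c)
        for d in r[:5]:
            m=d["mask"]; ys,xs=np.nonzero(m)
            print(n,round(d["score"],2),len(xs),np.round([xs.mean(),ys.mean()],1) if len(xs) else None, cv2.minAreaRect(np.c_[xs,ys].astype(np.float32)) if len(xs) else None)
print(bot.read_state())
E
```

```text
pics
top {'vertical_fov': 48.23941325448316, 'cx': 320.0947143128882, 'cy': 200.13738063280522, 'R': array([[ 0.02762675, -0.99936499, -0.0225029 ],
       [-0.99548352, -0.0254601 , -0.0914568 ],
       [ 0.0908258 ,  0.02492792, -0.99555476]]), 't': array([-0.08255217,  0.57241561,  1.17736303])}
drive_long 0.66 594 [189.1 243.2] ((189.0707244873047, 243.236572265625), (40.020057678222656, 15.155939102172852), 65.224853515625)
drive_tube 0.58 272 [323.6 253. ] ((323.6368103027344, 252.85377502441406), (10.878399848937988, 25.933332443237305), 29.05460548400879)
drive_short 0.67 230 [393.6 251.4] ((393.47064208984375, 251.38233947753906), (17.947635650634766, 13.339459419250488), 75.96376037597656)
rest_1 0.8 387 [350.3 179.9] ((350.29486083984375, 179.98793029785156), (12.566513061523438, 30.594173431396484), 3.3664605617523193)
rest_1 0.75 393 [251.8 173.6] ((252.1300048828125, 173.08999633789062), (13.57645034790039, 31.254121780395508), 8.130102157592773)
rest_1 0.74 365 [317.4 177.1] ((317.57904052734375, 177.5231475830078), (12.230219841003418, 30.975231170654297), 2.290610074
[... 1819 characters left out ...]
4.5), (43.0, 63.0), 90.0)
{'time': 0.8, 'q': array([ 1.24707446e+00,  2.63841238e-01,  1.60395258e+00,  2.44933995e-05,
        1.27372373e+00, -3.68717052e-02]), 'joint_vel': array([-0.00018503,  0.00132047, -0.00143634,  0.00131085, -0.00071129,
        0.00072313]), 'joint_torque': array([ 5.22805876e-04, -5.14976442e+01, -3.67691588e+01, -1.23943341e-04,
        5.30194284e-04,  8.95383693e-06]), 'tool_pos': array([0.19095904, 0.6474384 , 0.23134501]), 'tcp_rot': array([-4.49049738e-01, -3.10932445e+00, -1.22653660e-04]), 'wrist_force': array([-0.10388157,  1.4367871 ,  0.37865675]), 'torque': array([ 0.05440623,  0.0104191 , -0.01894467]), 'grip_force': 0.0, 'width': 1.0033629122333887}
```

```bash
python3 - <<'E'
import cv2
a=cv2.imread("pics/top0.png")[130:290,150:430+60]
cv2.imwrite("pics/c1.png",cv2.resize(a,None,fx=2.35,fy=2.35,interpolation=cv2.INTER_CUBIC))
a=cv2.imread("pics/side0.png")[120:330,200:440]
cv2.imwrite("pics/c2.png",cv2.resize(a,None,fx=2.8,fy=2.8,interpolation=cv2.INTER_CUBIC))
E
```

```text
(no output)
```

View pics/c1.png

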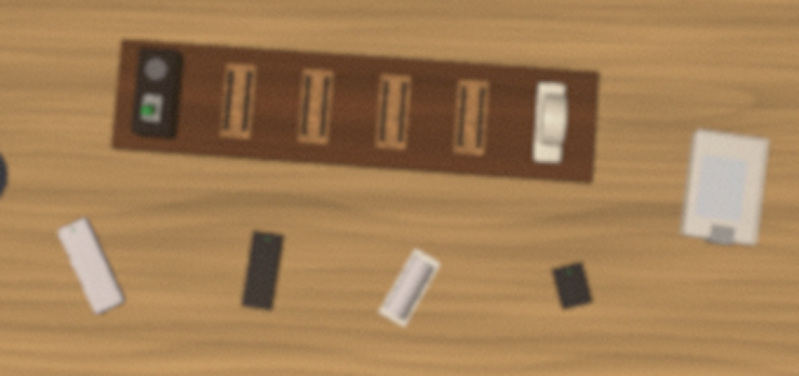

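View pics/c2.png

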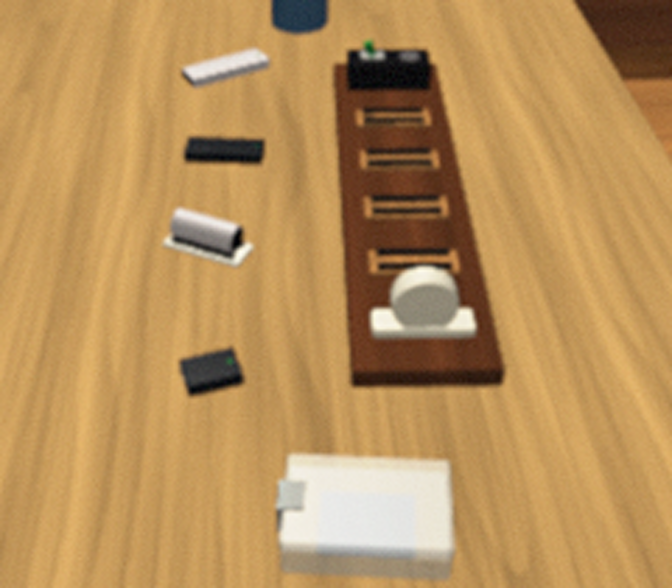

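```bash
cat > fit.py <<'E'
import cv2,numpy as np
from scipy.optimize import minimize
from workcell import bot
S=4
def cam(c):
    i=bot.camera_info(c); f=200/np.tan(np.radians(i["vertical_fov"])/2); return f,i["cx"],i["cy"],np.array(i["R"]),np.array(i["t"])
def proj(C,P):
    q=np.atleast_2d(P)@C[3].T+C[4]; return np.c_[C[0]*q[:,0]/q[:,2]+C[1],C[0]*q[:,1]/q[:,2]+C[2]]
def unproj(C,u,v,z):
    d=C[3].T@np.array([(u-C[1])/C[0],(v-C[2])/C[0],1]); o=-C[3].T@C[4]; return o+d*(z-o[2])/d[2]
def box(l,w,z0,z1,off=0):
    return np.array([[sx*l/2,off+sy*w/2,z] for sx in(-1,1) for sy in(-1,1) for z in(z0,z1)])
def cyl(l,r,zc): 
    a=np.linspace(0,2*np.pi,24); return np.array([[s*l/2,r*np.cos(t),zc+r*np.sin(t)] for s in(-1,1) for t in a])
def place(P,p):
    c,s=np.cos(p[2]),np.sin(p[2]); return np.c_[p[0]+c*P[:,0]-s*P[:,1],p[1]+s*P[:,0]+c*P[:,1],P[:,2]]
def fit(C,img,parts,p0,test,pad=8):
    """parts: list of point sets (hulls); test(hsv,bgr)->bool mask"""
    uv=np.vstack([proj(C,place(P,p0)) for P in parts]); lo=np.floor(uv.min(0)-pad).astype(int); hi=np.ceil(uv.max(0)+pad).astype(int)
    roi=cv2.resize(img[lo[1]:hi[1],lo[0]:hi[0]],None,fx=S,fy=S,interpolation=cv2.INTER_CUBIC)
    m=test(cv2.cvtColor(roi,cv2.COLOR_BGR2HSV).astype(int),roi.astype(int)).astype(np.uint8)
    m=cv2.morphologyEx(m,cv2.MORPH_CLOSE,np.ones((13,13))); m=cv2.morphologyEx(m,cv2.MORPH_OPEN,np.ones((7,7)))
    M=cv2.GaussianBlur(m*255.,(0,0),3)
    def cost(p,vis=False):
        r=np.zeros(m.shape,np.uint8)
        for P in parts:
            h=((proj(C,place(P,p))-lo+.5)*S-.5)
            cv2.fillConvexPoly(r,cv2.convexHull(np.round(h*16).astype(np.int32)),255,shift=4)
        return np.mean((cv2.GaussianBlur(r*1.,(0,0),3)-M)**2)
    best=None
    for dy in(-.25,0,.25):
        q=np.array(p0)+[0,0,dy]
        r=minimize(cost,q,method="Nelder-Mead",options=dict(initial_simplex=np.array([q,q+[.008,0,0],q+[0,.008,0],q+[0,0,.15]]),xatol=1e-5,fatol=.1))
        if best is None or r.fun<best.fun: best=r
    return best.x,best.fun,m.mean()
E
cat > meas.py <<'E'
from fit import *
dark=lambda h,b:h[...,2]<95
white=lambda h,b:(h[...,1]<70)&(h[...,2]>110)
cork=lambda h,b:b[...,2]>135
T=cam("top"); print("camtop",-T[3].T@T[4])
# (pixel guess in top)
G={"long":(189,243,.014,[box(.108,.036,0,.014)],white),"medium":(262,245,.014,[box(.088,.036,0,.014)],dark),
"tube":(324,253,.02,[box(.084,.034,0,.004),cyl(.068,.014,.0206)],lambda h,b:(h[...,1]<70)),"short":(393.6,251.4,.014,[box(.048,.036,0,.014)],dark)}
for i,(u,v) in enumerate([(251.8,173.6),(284.4,174.9),(317.4,177.1),(350.3,179.9)]): G[f"rest{i+1}"]=(u,v,.024,[box(.084,.034,.02,.024)],cork)
for n,(u,v,z,parts,t) in G.items():
    p0=unproj(T,u,v,z); out=[]
    for c in("top","side"):
        C=cam(c); x,f,a=fit(C,cv2.imread(f"pics/{c}0.png"),parts,[p0[0],p0[1],0],t); out.append(x); print(n,c,np.round(x,4),round(f),round(a,2))
E
python3 meas.py
```

```text
camtop [ 0.46517602 -0.0972752   1.222623  ]
long top [0.4505 0.2895 0.4857] 196 0.29
long side [0.4537 0.2897 0.508 ] 461 0.18
medium top [ 0.4512  0.0893 -0.126 ] 1433 0.23
medium side [ 0.4535  0.087  -0.0579] 1126 0.18
tube top [ 0.4359 -0.0806 -0.4921] 25 0.27
tube side [ 0.4379 -0.0833 -0.5244] 249 0.25
short top [ 0.4434 -0.2672  0.2688] 1338 0.19
short side [ 0.4459 -0.27    0.2044] 1274 0.2
rest1 top [ 0.6454  0.1222 -0.0427] 7152 0.14
rest1 side [ 0.648   0.1228 -0.0677] 13920 0.14
rest2 top [ 0.6413  0.0319 -0.0472] 7403 0.15
rest2 side [ 0.6439  0.0345 -0.0602] 13335 0.12
rest3 top [ 0.6372 -0.0579 -0.047 ] 6861 0.17
rest3 side [ 0.6394 -0.0599 -0.0918] 7960 0.16
rest4 top [ 0.633  -0.147  -0.0481] 6453 0.15
rest4 side [ 0.6418 -0.1771  0.9502] 7598 0.33
```

Request:
servo_tool(series=[[0.58,-0.8,0,0,0,0.247,0.35],[0.58,-0.8,0,0,0,0.247,0.35],[0.58,-0.8,0,0,0,0.247,0.35],[0.58,-0.8,0,0,0,0.247,0.35],[0.58,-0.8,0,0,0,0.247,0.35],[0.58,-0.8,0,0,0,0.247,0.35],[0.58,-0.8,0,0,0,0.247,0.35]], newtons=40)

```text
time: 1.5
tool_pos: [0.278, 0.5275, 0.2314]
tcp_rot: [-0.757, 3.049, 0.0]
wrist_force: [0.2, -0.5, -0.4]
width: 0.651
grip_force: 0.0
```

Request:
servo_tool(series=[[0.58,-0.8,0,0,0,0,0.35],[0.58,-0.8,0,0,0,0,0.35],[0.58,-0.8,0,0,0,0,0.35],[0.58,-0.8,0,0,0,0,0.35],[0.58,-0.8,0,0,0,0,0.35]])

```text
time: 2.0
tool_pos: [0.3654, 0.4071, 0.2314]
tcp_rot: [0.755, -3.05, -0.001]
wrist_force: [-0.4, 0.2, 0.8]
width: 0.65
grip_force: 0.0
```

Request:
servo_tool(series=[[0.577,-0.787,-0.3,0,0,0,0.35],[0.577,-0.787,-0.3,0,0,0,0.35],[0.577,-0.787,-0.5,0,0,0,0.35],[0.577,-0.787,-0.9,0,0,0,0.35],[0.577,-0.787,-0.9,0,0,0,0.35],[0.577,-0.787,-0.9,0,0,0,0.35],[0.577,-0.787,-0.9,0,0,0,0.35]])

```text
time: 2.7
tool_pos: [0.4511, 0.2908, 0.0964]
tcp_rot: [0.762, -3.047, -0.0]
wrist_force: [0.3, 0.4, -0.2]
width: 0.649
grip_force: 0.0
```

Request:
servo_tool(series=[[0,0,-0.2,0,0,0,0.35],[0,0,-0.4,0,0,0,0.35],[0,0,-0.55,0,0,0,0.35],[0,0,-0.62,0,0,0,0.35],[0,0,-0.62,0,0,0,0.35]])

```text
time: 3.2
tool_pos: [0.4514, 0.2905, 0.0036]
tcp_rot: [-0.762, 3.048, 0.0]
wrist_force: [0.7, 0.5, 0.1]
width: 0.653
grip_force: 0.0
```

Request:
servo_tool(series=[[0,0,0,0,0,0,0.8],[0,0,0,0,0,0,0.8],[0,0,0,0,0,0,0.8],[0,0,0,0,0,0,0.8],[0,0,0,0,0,0,0.8],[0,0,0,0,0,0,0.8],[0,0,0,0,0,0,0.8]])

```text
time: 3.9
tool_pos: [0.4534, 0.2908, 0.0056]
tcp_rot: [-0.759, 3.044, 0.003]
wrist_force: [-0.4, 0.4, 7.2]
width: 0.408
grip_force: 40.7
```

Request:
servo_tool(series=[[0,0,0.2,0,0,0,0.8],[0,0,0.5,0,0,0,0.8],[0.1,-0.3,0.8,0,0,0,0.8],[0.4,-0.6,0.8,0,0,-0.1,0.8],[0.4,-0.9,0.8,0,0,-0.17,0.8],[0.4,-1,0.8,0,0,-0.17,0.8],[0.4,-1,0.8,0,0,-0.17,0.8],[0.4,-1,0.8,0,0,-0.17,0.8],[0.4,-1,0.8,0,0,-0.17,0.8]])

```text
time: 4.8
tool_pos: [0.5114, 0.1394, 0.1235]
tcp_rot: [0.068, 3.141, 0.0]
wrist_force: [-0.2, 0.7, -1.9]
width: 0.407
grip_force: 40.6
```

Request:
servo_tool(series=[[0.15,-0.3,0,0,0,0,0.8],[0.3,-0.6,0,0,0,0,0.8],[0.4,-0.9,0,0,0,0,0.8],[0.4,-1,0,0,0,0,0.8],[0.4,-1,0,0,0,0,0.8]])

```text
time: 5.3
tool_pos: [0.5715, -0.0119, 0.1231]
tcp_rot: [-0.072, -3.14, 0.0]
wrist_force: [0.4, -0.6, -1.1]
width: 0.408
grip_force: 40.6
```

Request:
servo_tool(series=[[0.15,-0.3,0,0,0,0,0.8],[0.3,-0.6,0,0,0,0,0.8],[0.417,-0.907,0,0,0,0,0.8],[0.417,-0.907,-0.2,0,0,0,0.8],[0.417,-0.907,-0.4,0,0,0,0.8],[0.417,-0.907,-0.45,0,0,0,0.8],[0.417,-0.907,-0.45,0,0,0,0.8]])

```text
time: 6.0
tool_pos: [0.6321, -0.1444, 0.0536]
tcp_rot: [-0.067, -3.136, -0.002]
wrist_force: [-0.4, -0.7, -0.2]
width: 0.403
grip_force: 40.7
```

```bash
python3 - <<'E'
from workcell import bot
import cv2
s=bot.read_state();print(s["tool_pos"],s["tcp_rot"])
for c in("top","side"): cv2.imwrite(f"pics/{c}1.png",bot.read_camera(c)[:,:,::-1])
a=cv2.imread("pics/side1.png")[100:310,220:460]
cv2.imwrite("pics/c3.png",cv2.resize(a,None,fx=2.8,fy=2.8,interpolation=cv2.INTER_CUBIC))
E
```

```text
[ 0.63209246 -0.1443623   0.05360846] [-6.69608754e-02 -3.13603687e+00 -2.48277108e-03]
```

View pics/c3.png

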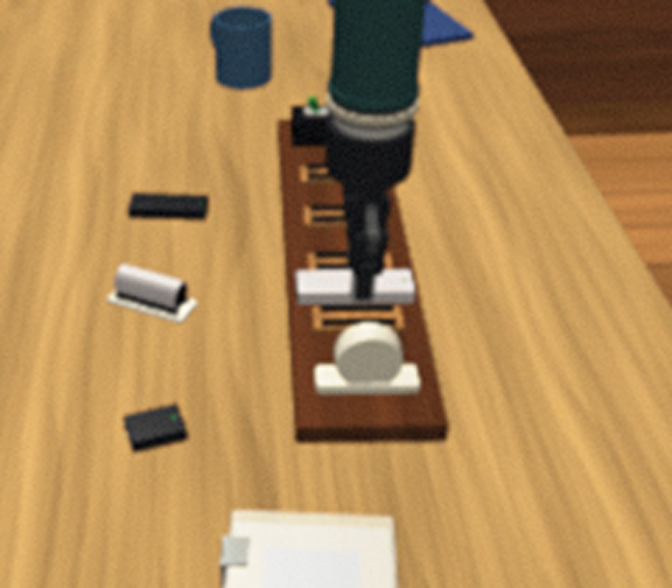

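Request:
servo_tool(series=[[0,-0.01,-0.05,0,0,0,0.8],[0,-0.01,-0.1,0,0,0,0.8],[0,-0.01,-0.13,0,0,0,0.8],[0,-0.01,-0.14,0,0,0,0.8],[0,-0.01,-0.14,0,0,0,0.8],[0,-0.01,-0.14,0,0,0,0.8]])

```text
time: 6.7
tool_pos: [0.6341, -0.1483, 0.0348]
tcp_rot: [0.071, 3.14, -0.0]
wrist_force: [0.6, -0.3, -1.5]
width: 0.405
grip_force: 40.7
```

Request:
servo_tool(series=[[0,0,-0.01,0,0,0,0.8],[0,0,-0.01,0,0,0,0.8],[0,0,-0.01,0,0,0,0.35],[0,0,-0.01,0,0,0,0.35],[0,0,-0.01,0,0,0,0.35],[0,0,-0.01,0,0,0,0.35]])

```text
time: 7.3
tool_pos: [0.634, -0.1482, 0.0331]
tcp_rot: [-0.07, -3.141, -0.0]
wrist_force: [0.5, -0.7, 0.2]
width: 0.652
grip_force: 0.0
```

Request:
servo_tool(series=[[0,0,0.15,0,0,0,0.35],[0,0,0.4,0,0,0,0.35],[0,0,0.6,0,0,0,0.35],[-0.3,0.3,0.6,0,0,0,0.35],[-0.6,0.5,0.6,0,0,0,0.35],[-0.8,0.7,0.6,0,0,0,0.35],[-0.8,0.8,0.6,0,0,-0.02,0.35],[-0.8,0.8,0.6,0,0,-0.02,0.35]])

```text
time: 8.1
tool_pos: [0.5119, -0.026, 0.1229]
tcp_rot: [-0.166, -3.136, -0.001]
wrist_force: [0.7, -0.5, 0.4]
width: 0.647
grip_force: 0.0
```

```bash
cat > chk.py <<'E'
import sys
from meas import *
E
python3 - <<'E'
import sys; sys.path.insert(0,'.')
from fit import *
im=bot.read_camera("top")[:,:,::-1].copy(); cv2.imwrite("pics/top2.png",im)
dark=lambda h,b:h[...,2]<95
white=lambda h,b:(h[...,1]<70)&(h[...,2]>110)
T=cam("top")
print(fit(T,im,[box(.108,.036,.029,.043)],[.633,-.147,-.05],white,5))
print(fit(T,im,[box(.088,.036,0,.014)],[.451,.089,-.12],dark,5))
E
rm chk.py
```

```text
(array([ 0.63002008, -0.14540945, -0.04184102]), np.float64(470.339578398123), np.float64(0.43474842767295596))
(array([ 0.46367071,  0.09241085, -0.43253276]), np.float64(16134.18671638651), np.float64(0.6068981481481481))
```

Request:
servo_tool(series=[[-0.2,0.3,0,0,0,0,0.35],[-0.407,0.6,0,0,0,0,0.35],[-0.407,0.775,0,0,0,0,0.35],[-0.407,0.775,-0.2,0,0,0,0.35],[-0.407,0.775,-0.4,0,0,0,0.35],[-0.407,0.775,-0.6,0,0,0,0.35],[-0.407,0.775,-0.74,0,0,0,0.35],[-0.407,0.775,-0.783,0,0,0,0.35],[-0.407,0.775,-0.783,0,0,0,0.35]])

```text
time: 9.05
tool_pos: [0.4531, 0.0874, 0.005]
tcp_rot: [-0.169, -3.135, 0.001]
wrist_force: [-0.2, 0.7, 0.7]
width: 0.65
grip_force: 0.0
```

Request:
servo_tool(series=[[0,0,0,0,0,0,0.8],[0,0,0,0,0,0,0.8],[0,0,0,0,0,0,0.8],[0,0,0,0,0,0,0.8],[0,0,0,0,0,0,0.8],[0,0,0,0,0,0,0.8]])

```text
time: 9.65
tool_pos: [0.4548, 0.0882, 0.0073]
tcp_rot: [0.168, 3.133, 0.001]
wrist_force: [0.3, -2.1, 6.5]
width: 0.402
grip_force: 40.7
```

Request:
servo_tool(series=[[0,0,0.2,0,0,0,0.8],[0,0,0.5,0,0,0,0.8],[0,0,0.78,0,0,0,0.8],[0.3,-0.2,0.78,0,0,0.019,0.8],[0.6,-0.5,0.78,0,0,0.019,0.8],[0.6,-0.5,0.78,0,0,0.019,0.8]])

```text
time: 10.25
tool_pos: [0.5462, 0.0108, 0.1243]
tcp_rot: [0.077, 3.136, -0.001]
wrist_force: [-1.5, 0.6, -1.3]
width: 0.402
grip_force: 40.6
```

Request:
servo_tool(series=[[0.3,-0.2,0,0,0,0,0.8],[0.633,-0.473,0,0,0,0,0.8],[0.633,-0.473,0,0,0,0,0.8],[0.633,-0.473,-0.2,0,0,0,0.8],[0.633,-0.473,-0.4,0,0,0,0.8],[0.633,-0.473,-0.5,0,0,0,0.8],[0.633,-0.473,-0.55,0,0,0,0.8],[0.633,-0.473,-0.583,0,0,0,0.8],[0.633,-0.473,-0.583,0,0,0,0.8],[0.633,-0.473,-0.583,0,0,0,0.8]])

```text
time: 11.25
tool_pos: [0.639, -0.0577, 0.0368]
tcp_rot: [0.075, 3.138, -0.0]
wrist_force: [-0.6, 0.3, -1.3]
width: 0.404
grip_force: 40.6
```

Request:
servo_tool(series=[[0,0,-0.015,0,0,0,0.8],[0,0,-0.015,0,0,0,0.8],[0,0,-0.015,0,0,0,0.35],[0,0,-0.015,0,0,0,0.35],[0,0,-0.015,0,0,0,0.35],[0,0,-0.015,0,0,0,0.35]])

```text
time: 11.85
tool_pos: [0.6378, -0.0578, 0.0329]
tcp_rot: [-0.075, -3.14, -0.0]
wrist_force: [0.6, 0.6, 0.4]
width: 0.652
grip_force: 0.0
```

Request:
servo_tool(series=[[0,0,0.15,0,0,0,0.35],[0,0,0.4,0,0,0,0.35],[0,0,0.6,0,0,0,0.35],[-0.3,0,0.6,0,0,-0.04,0.35],[-0.6,-0.1,0.6,0,0,-0.08,0.35],[-0.9,-0.1,0.6,0,0,-0.12,0.35],[-1,-0.1,0.6,0,0,-0.1455,0.35],[-1,-0.1,0.6,0,0,-0.1455,0.35]])

```text
time: 12.65
tool_pos: [0.4852, -0.0727, 0.1225]
tcp_rot: [-0.786, -3.04, 0.0]
wrist_force: [-0.6, -0.9, 0.9]
width: 0.647
grip_force: 0.0
```

```bash
python3 - <<'E'
from fit import *
im=bot.read_camera("top")[:,:,::-1].copy(); cv2.imwrite("pics/top3.png",im)
si=bot.read_camera("side")[:,:,::-1].copy(); cv2.imwrite("pics/side3.png",si)
dark=lambda h,b:h[...,2]<70
white=lambda h,b:(h[...,1]<70)&(h[...,2]>110)
print(fit(cam("top"),im,[box(.108,.036,.029,.043)],[.633,-.147,-.05],white,5))
print(fit(cam("top"),im,[box(.088,.036,.029,.043)],[.637,-.057,-.05],lambda h,b:(h[...,1]<90)&(h[...,2]<90),5))
a=im[130:290,150:490]
cv2.imwrite("pics/c4.png",cv2.resize(a,None,fx=2.35,fy=2.35,interpolation=cv2.INTER_CUBIC))
E
```

```text
(array([ 0.63004695, -0.1454507 , -0.04151688]), np.float64(483.8805930649166), np.float64(0.43514150943396224))
(array([ 0.6348297 , -0.05504233, -0.04328906]), np.float64(1303.5574774856204), np.float64(0.31862139917695476))
```

View pics/c4.png

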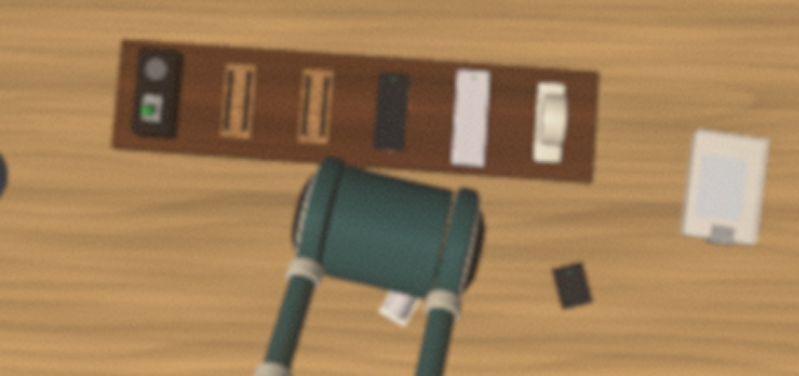

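Request:
servo_tool(series=[[-0.34,-0.06,0,0,0,0,0.35],[-0.34,-0.06,-0.1,0,0,0,0.35],[-0.34,-0.06,-0.3,0,0,0,0.35],[-0.34,-0.06,-0.5,0,0,0,0.35],[-0.34,-0.06,-0.68,0,0,0,0.35],[-0.34,-0.06,-0.742,0,0,0,0.35],[-0.34,-0.06,-0.742,0,0,0,0.35]])

```text
time: 13.45
tool_pos: [0.4368, -0.0816, 0.0106]
tcp_rot: [-0.783, -3.039, 0.0]
wrist_force: [0.9, -1.0, -0.1]
width: 0.648
grip_force: 0.0
```

Request:
servo_tool(series=[[0,0,0,0,0,0,0.85],[0,0,0,0,0,0,0.85],[0,0,0,0,0,0,0.85],[0,0,0,0,0,0,0.85],[0,0,0,0,0,0,0.85],[0,0,0,0,0,0,0.85],[0,0,0,0,0,0,0.85]])

```text
time: 14.15
tool_pos: [0.4378, -0.0841, 0.0138]
tcp_rot: [0.781, 3.04, -0.006]
wrist_force: [-4.9, -8.6, 4.7]
width: 0.313
grip_force: 39.0
```

Request:
servo_tool(series=[[0,0,0.1,0,0,0,0.85],[0,0,0.4,0,0,0,0.85],[0,0,0.74,0,0,0,0.85],[0.3,0.2,0.74,0,0,0.045,0.85],[0.6,0.3,0.74,0,0,0.09,0.85],[0.6,0.3,0.74,0,0,0.135,0.85],[0.6,0.3,0.74,0,0,0.1465,0.85],[0.6,0.3,0.74,0,0,0.1465,0.85]])

```text
time: 14.95
tool_pos: [0.528, -0.0367, 0.1242]
tcp_rot: [0.069, 3.139, -0.0]
wrist_force: [0.5, 0.1, -1.3]
width: 0.312
grip_force: 39.9
```

Request:
servo_tool(series=[[0.3,0.2,0,0,0,0,0.85],[0.6,0.463,0,0,0,0,0.85],[0.77,0.463,0,0,0,0,0.85],[0.77,0.463,-0.15,0,0,0,0.85],[0.77,0.463,-0.3,0,0,0,0.85],[0.77,0.463,-0.45,0,0,0,0.85],[0.77,0.463,-0.5,0,0,0,0.85],[0.77,0.463,-0.55,0,0,0,0.85],[0.77,0.463,-0.57,0,0,0,0.85],[0.77,0.463,-0.57,0,0,0,0.85]])

```text
time: 15.95
tool_pos: [0.6429, 0.0325, 0.0381]
tcp_rot: [0.071, 3.14, 0.0]
wrist_force: [0.0, 0.0, 0.4]
width: 0.311
grip_force: 39.9
```

```bash
python3 - <<'E'
from fit import *
si=bot.read_camera("side")[:,:,::-1].copy()
a=si[110:260,260:440]
cv2.imwrite("pics/c5.png",cv2.resize(a,None,fx=4,fy=4,interpolation=cv2.INTER_CUBIC))
E
```

```text
(no output)
```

View pics/c5.png

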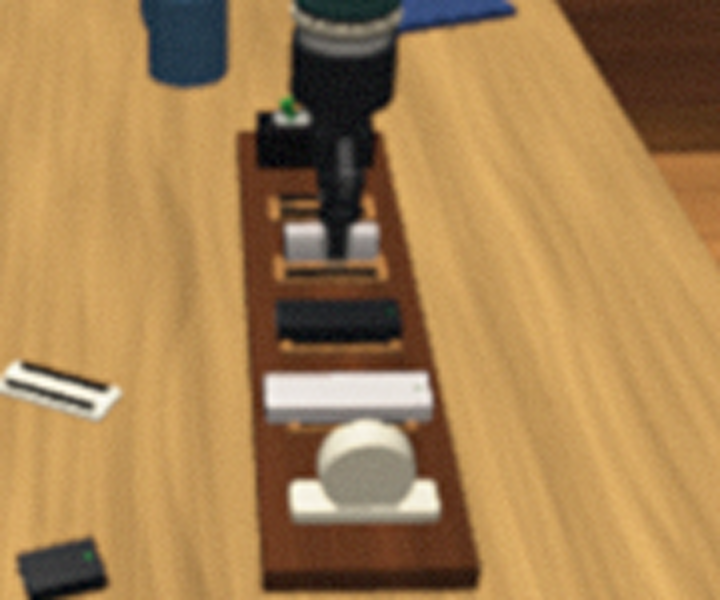

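Request:
servo_tool(series=[[0,0,-0.015,0,0,0,0.85],[0,0,-0.028,0,0,0,0.85],[0,0,-0.032,0,0,0,0.85],[0,0,-0.032,0,0,0,0.85]])

```text
time: 16.4
tool_pos: [0.6436, 0.0324, 0.0347]
tcp_rot: [0.07, 3.139, -0.0]
wrist_force: [-2.4, -1.1, 7.3]
width: 0.312
grip_force: 40.9
```

Request:
servo_tool(series=[[0,0,0,0,0,0,0.7],[0,0,0,0,0,0,0.5],[0,0,0,0,0,0,0.35],[0,0,0,0,0,0,0.35],[0,0,0,0,0,0,0.35],[0,0,0,0,0,0,0.35]])

```text
time: 17.0
tool_pos: [0.6423, 0.0326, 0.0323]
tcp_rot: [-0.07, -3.14, 0.0]
wrist_force: [-0.3, 0.2, -0.1]
width: 0.65
grip_force: 0.0
```

Request:
servo_tool(series=[[0,0,0.1,0,0,0,0.35],[0,0,0.3,0,0,0,0.35],[0,0,0.6,0,0,0,0.35],[-0.2,-0.3,0.6,0,0,0,0.35],[-0.4,-0.6,0.6,0,0,0.04,0.35],[-0.6,-0.9,0.6,0,0,0.08,0.35],[-0.6,-1,0.6,0,0,0.095,0.35],[-0.6,-1,0.6,0,0,0.095,0.35]])

```text
time: 17.8
tool_pos: [0.5515, -0.1204, 0.1239]
tcp_rot: [-0.392, 3.116, -0.002]
wrist_force: [-0.5, -0.1, -0.4]
width: 0.653
grip_force: 0.0
```

```bash
python3 - <<'E'
from fit import *
si=bot.read_camera("top")[:,:,::-1].copy()
a=si[130:290,150:490]
cv2.imwrite("pics/c6.png",cv2.resize(a,None,fx=2.35,fy=2.35,interpolation=cv2.INTER_CUBIC))
E
```

```text
(no output)
```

View pics/c6.png

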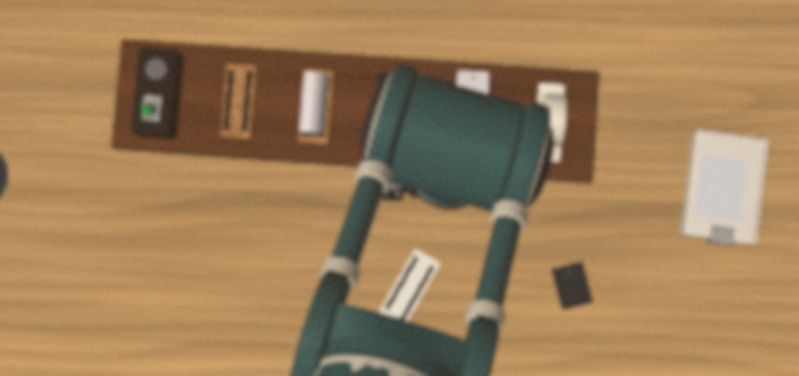

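Request:
servo_tool(series=[[-0.2,-0.3,0,0,0,0,0.35],[-0.4,-0.6,0,0,0,0,0.35],[-0.6,-0.9,0,0,0,0,0.35],[-0.719,-1,0,0,0,0,0.35],[-0.719,-1,-0.2,0,0,0,0.35],[-0.719,-1,-0.4,0,0,0,0.35],[-0.719,-1,-0.6,0,0,0,0.35],[-0.719,-1,-0.72,0,0,0,0.35],[-0.719,-1,-0.77,0,0,0,0.35],[-0.719,-1,-0.77,0,0,0,0.35]])

```text
time: 18.85
tool_pos: [0.4448, -0.2664, 0.0064]
tcp_rot: [0.398, -3.115, -0.002]
wrist_force: [0.9, -0.5, 0.4]
width: 0.645
grip_force: 0.0
```

Request:
servo_tool(series=[[0,0,0,0,0,0,0.8],[0,0,0,0,0,0,0.8],[0,0,0,0,0,0,0.8],[0,0,0,0,0,0,0.8],[0,0,0,0,0,0,0.8],[0,0,0,0,0,0,0.8],[0,0,0,0,0,0,0.8]])

```text
time: 19.55
tool_pos: [0.4462, -0.2681, 0.0087]
tcp_rot: [-0.396, 3.114, -0.003]
wrist_force: [0.8, 1.1, 5.7]
width: 0.401
grip_force: 40.5
```

```bash
python3 - <<'E'
from fit import *
im=bot.read_camera("top")[:,:,::-1].copy(); cv2.imwrite("pics/top6.png",im)
print(fit(cam("top"),im,[cyl(.068,.014,.0406)],[.6413,.0319,-.05],lambda h,b:(h[...,1]<80)&(h[...,2]>110),5))
print(fit(cam("top"),im,[box(.108,.036,.029,.043)],[.633,-.147,-.05],lambda h,b:(h[...,1]<70)&(h[...,2]>110),5))
E
```

```text
(array([ 0.64224323,  0.03482212, -0.04553314]), np.float64(87.76385154195972), np.float64(0.3340961098398169))
(array([ 0.63009163, -0.14545322, -0.0417768 ]), np.float64(478.81882652783116), np.float64(0.43474842767295596))
```

Request:
servo_tool(series=[[0,0,0.2,0,0,0,0.8],[0,0,0.5,0,0,0,0.8],[0,0,0.773,0,0,0,0.8],[0.1,0.3,0.773,0,0,-0.04,0.8],[0.2,0.6,0.773,0,0,-0.08,0.8],[0.2,0.6,0.773,0,0,-0.0945,0.8]])

```text
time: 20.2
tool_pos: [0.4755, -0.1733, 0.1236]
tcp_rot: [0.068, 3.14, 0.002]
wrist_force: [-0.4, -0.0, -1.0]
width: 0.404
grip_force: 40.2
```

Request:
servo_tool(series=[[0.15,0.3,0,0,0,0,0.8],[0.3,0.55,0,0,0,0,0.8],[0.45,0.8,0,0,0,0,0.8],[0.55,1,0,0,0,0,0.8],[0.55,1,0,0,0,0,0.8]])

```text
time: 20.7
tool_pos: [0.5586, -0.0241, 0.1232]
tcp_rot: [0.062, 3.14, 0.002]
wrist_force: [-1.1, -0.0, -0.5]
width: 0.401
grip_force: 40.3
```

Request:
servo_tool(series=[[0.15,0.3,0,0,0,0,0.8],[0.3,0.6,0,0,0,0,0.8],[0.597,0.85,0,0,0,0,0.8],[0.597,0.997,0,0,0,0,0.8],[0.597,0.997,0,0,0,0,0.8],[0.597,0.997,-0.2,0,0,0,0.8],[0.597,0.997,-0.4,0,0,0,0.8],[0.597,0.997,-0.5,0,0,0,0.8],[0.597,0.997,-0.56,0,0,0,0.8],[0.597,0.997,-0.56,0,0,0,0.8]])

```text
time: 21.7
tool_pos: [0.6462, 0.1211, 0.0391]
tcp_rot: [-0.069, -3.14, 0.001]
wrist_force: [-0.1, -0.2, -0.5]
width: 0.401
grip_force: 40.4
```

Lower ~3 mm, release, retreat and check.

Request:
servo_tool(series=[[0,0,-0.012,0,0,0,0.8],[0,0,-0.022,0,0,0,0.8],[0,0,-0.022,0,0,0,0.8],[0,0,-0.022,0,0,0,0.6],[0,0,-0.022,0,0,0,0.35],[0,0,-0.022,0,0,0,0.35],[0,0,-0.022,0,0,0,0.35]])

```text
time: 22.4
tool_pos: [0.6467, 0.1221, 0.0357]
tcp_rot: [0.068, 3.141, 0.0]
wrist_force: [-0.6, 0.1, -0.1]
width: 0.654
grip_force: 0.0
```

Request:
servo_tool(series=[[0,0,0.1,0,0,0,0.35],[0,0,0.3,0,0,0,0.35],[0,0,0.6,0,0,0,0.35],[0,0,0.8,0,0,0,0.35],[-0.3,0.2,1,0,0,0,0.35],[-0.6,0.5,1,0,0,0,0.35],[-0.8,0.8,1,0,0,0,0.35],[-0.8,1,1,0,0,0,0.35],[-0.8,1,1,0,0,0,0.35]])

```text
time: 23.3
tool_pos: [0.5247, 0.2768, 0.1875]
tcp_rot: [0.061, 3.14, 0.005]
wrist_force: [1.5, -0.6, -0.6]
width: 0.65
grip_force: 0.0
```

Request:
servo_tool(series=[[-0.2,0.3,0,0,0,0,0.35],[-0.4,0.6,0,0,0,0,0.35],[-0.6,0.8,0,0,0,0,0.35],[-0.6,0.8,0,0,0,0,0.35],[-0.6,0.8,0,0,0,0,0.35],[-0.6,0.8,0,0,0,0,0.35]])

```text
time: 23.9
tool_pos: [0.4375, 0.3914, 0.1861]
tcp_rot: [0.069, 3.14, -0.0]
wrist_force: [0.0, 0.3, 0.3]
width: 0.649
grip_force: 0.0
```

```bash
python3 - <<'E'
from fit import *
d=lambda h,b:(h[...,1]<90)&(h[...,2]<90)
w=lambda h,b:(h[...,1]<80)&(h[...,2]>110)
for c in("top","side"):
    im=bot.read_camera(c)[:,:,::-1].copy()
    for P,p,t in[(box(.048,.036,.029,.043),[.6454,.1222,-.05],d),(cyl(.068,.014,.0406),[.6413,.0319,-.05],w),(box(.088,.036,.029,.043),[.6372,-.0579,-.05],d),(box(.108,.036,.029,.043),[.633,-.147,-.05],w)]:
        x,f,_=fit(cam(c),im,[P],p,t,5); print(c,np.round(x,4),np.round((x-p)*1000,1),round(f))
    a=im[100:300,170:490] if c=="top" else im[110:290,230:460]
    cv2.imwrite(f"pics/f{c}.png",cv2.resize(a,None,fx=2.4,fy=2.4,interpolation=cv2.INTER_CUBIC))
E
```

```text
top [0.6445 0.125  0.0248] [-0.9  2.8 74.8] 2367
top [ 0.6423  0.0348 -0.0495] [1.  2.9 0.5] 101
top [ 0.6345 -0.055  -0.0457] [-2.7  2.9  4.3] 1410
top [ 0.6301 -0.1454 -0.0417] [-2.9  1.6  8.3] 754
side [ 0.6458  0.1212 -0.0741] [  0.4  -1.  -24.1] 10520
side [ 0.6461  0.0355 -0.0794] [  4.8   3.6 -29.4] 198
side [ 0.6372 -0.0582 -0.0927] [ -0.   -0.3 -42.7] 1360
side [ 0.6321 -0.1485 -0.0704] [ -0.9  -1.5 -20.4] 4533
```

View pics/fside.png

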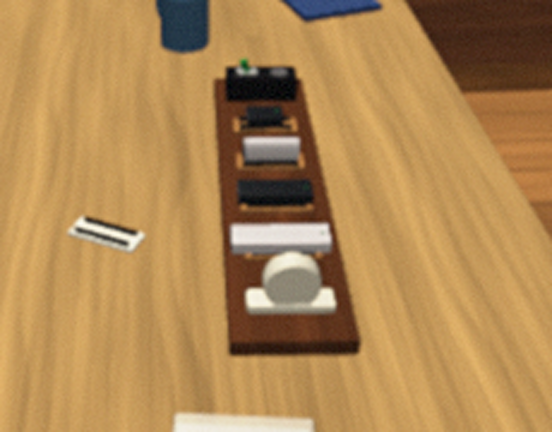

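View pics/ftop.png

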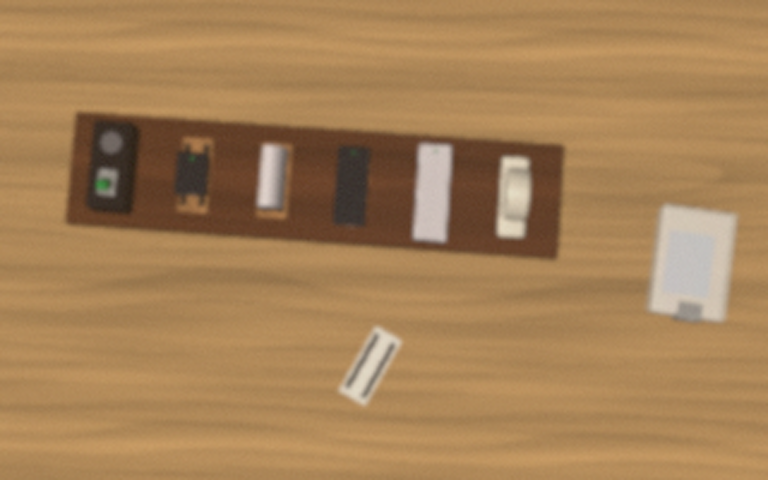

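The four drives sit on the rests in the right order: long at px 433,192 by the bookend, then medium at 351,186, tube at 272,178 and short at 193,175 (top view). Each fits to within about 5 mm of its rest centre, and the case has not moved.

```bash
python3 -c "
from workcell import bot
print(bot.finish_job())"
```

```text
the job is handed in; nothing more can be done
None
```

The job is handed in: from the bookend, the rests hold the long, medium, tube and short drives, each about 6 mm or less from its rest's centre by the camera fits, with the gripper clear and the case not touched; the hand-in gave no verdict.

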